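# Jog the carousel round and put the circular slide rule away

### The job

The circular slide rule is under the clear cover of the instrument carousel: push the red spring-centred jog toggle over towards the turntable and hold it while the table turns, then let it spring back to the middle so that the slide rule stops at the brass pointer in front. Lift the slide rule off there by its centre knob, lay it flat in the open storage drawer without dropping it, and push the drawer fully shut. Leave the set square, compass and weight alone on the turntable.

Things in the scene. Friction and masses are not known exactly. Their poses are not given: they have to be found in the camera images.
- carousel: Fixed carousel, grey base; origin on the counter under the pivot. Own -x side is the open front with a brass pointer; the toggle is on its -y side. A clear acrylic plate covers own x 30 to 150 mm, y -152 to 152, height 102 to 106 mm (edging to 112): things under it cannot be lifted out but ride out as the table turns. Turntable: black disc, 260 mm across, top at 40 mm, 24 steel rim marks.
- turntable_centre (a point): Centre of the turntable's top face, on the pivot axis, 40 mm above the counter; turns with the turntable.
- turntable (a joint): Turntable angle in rad, growing anticlockwise seen from above. It is driven anticlockwise at about 0.42 rad/s while the toggle is held more than about 0.2 rad towards it; once the toggle recentres it stops within 15 degrees, as a rule at the next of 24 index steps. Otherwise it is locked; do not force it by hand.
- pickup_place (a point): Point on the turntable's top level behind the brass pointer where the slide rule should stop, 75 mm from the pivot towards the carousel's own -x, 40 mm above the counter; does not turn.
- toggle (a joint): Jog toggle angle in rad: 0 upright, sprung to the centre; positive leans towards the turntable (head moves to the carousel's +y); stops at 0.45 and -0.45. Beyond about +0.2 the table runs (hold at 0.33 to 0.42); negative does nothing. Springs: about 4.5 N at the head when fully over.
- toggle_head (a point): Centre of the toggle's red head: 30 mm (along the carousel's x) by 12 mm (along its y) by 30 mm high, 107 mm above the counter when upright. It swings about a pivot 53 mm below it, 155 mm from the turntable's axis towards the carousel's -y. The grey housing below is 48 mm high and reaches out to 190 mm from the turntable's axis.
- slide_rule: Circular slide rule: aluminium disc 84 mm across, 6 mm thick, white scales, orange see-through cursor, and in its centre a dark steel knob 20 mm in diameter, 22 mm tall (top 28 mm above the underside). About 120 g. Origin at the centre of the underside, z up. Starts under the cover, about 75 mm from the pivot, and rides with the turntable.
- set_square: Bystander: smoked acrylic 45-degree set square, legs 65 mm, 4 mm thick, flat on the turntable; origin at its centre on the underside.
- compass: Bystander: brass spring-bow compass lying on the turntable, about 90 mm by 30 mm, 9 mm high; origin near its middle on the underside.
- weight: Bystander: small olive cast-iron weight, 40 mm across, 40 mm high, standing on the turntable; origin at the centre of the underside.
- cabinet: Fixed wooden cabinet 240 mm deep, 200 mm wide, 95 mm high with one drawer opening towards its own -x; origin on the counter at its centre.
- cabinet_drawer0 (a joint): How far the drawer is open in m: 0 is fully shut, it starts 0.13 to 0.16 open. Slides stiffly (about 1 N friction), stays where it is left, no catch.
- cabinet_drawer0_handle (a point): Middle of the drawer's brass bar handle, about 57 mm above the counter; a bar 100 mm long along the cabinet's y, standing 35 mm in front of the drawer's face. Pushing it to the cabinet's +x shuts the drawer.
- drawer_floor (a point): Point on the drawer's inner floor (moves with the drawer; axes as the cabinet's), 65 mm behind the inside of its front, midway across, about 22 mm above the counter: a good place for the slide rule's centre. Inside, the drawer is 195 mm long and 158 mm wide, walls 51 mm high above the floor; its rear stays under the cabinet's top.
Things that resemble listed ones, but are neither listed nor needed, are in the scene too. There is more than one size of the slide_rule; the job needs the smallest.

How it is judged:
On the way, in this order (a step that is already met when the one before it is completed fails the run):
1. the toggle is pushed towards the turntable (beyond 0.15 rad) and held for at least half a second, so that the table turns (value of joint toggle above 0.15 rad and velocity of joint turntable above 0.2 rad/s), for 0.5 s.
2. the toggle is back in the middle, the table stands still, and the slide rule rests on it, untouched, with its centre within 35 mm of the pickup place (horizontal distance between slide_rule and pickup_place below 0.035 m and z of slide_rule in the frame of pickup_place below 0.006 m and contact force between the fingers and slide_rule below 0.3 N and value of joint toggle between -0.06 and 0.06 rad and velocity of joint turntable between -0.05 and 0.05 rad/s), for 0.3 s.
3. the slide rule lies flat and released in the drawer, the drawer still open (x of slide_rule in the frame of drawer_floor between -0.035 and 0.095 m and y of slide_rule in the frame of drawer_floor between -0.045 and 0.045 m and z of slide_rule in the frame of drawer_floor below 0.006 m and angle between slide_rule's own z axis and vertical below 0.12 rad and contact force between the fingers and slide_rule below 0.3 N and linear speed of slide_rule below 0.03 m/s and value of joint cabinet_drawer0 above 0.08 m), for 0.2 s.
At the end, for the whole second after the job is handed in: The slide rule lies flat in the drawer (underside within 6 mm of the floor), the drawer is shut within 8 mm, the toggle is centred (0.06 rad), the turntable is still, all is released, and set square, compass and weight rest on the turntable within 115 mm of its centre (x of slide_rule in the frame of drawer_floor between -0.035 and 0.095 m and y of slide_rule in the frame of drawer_floor between -0.045 and 0.045 m and z of slide_rule in the frame of drawer_floor below 0.006 m and angle between slide_rule's own z axis and vertical below 0.12 rad and contact force between the fingers and slide_rule below 0.3 N and value of joint cabinet_drawer0 below 0.008 m and linear speed of slide_rule below 0.03 m/s and value of joint toggle between -0.06 and 0.06 rad and velocity of joint turntable between -0.05 and 0.05 rad/s and horizontal distance between each of set_square, compass, weight and turntable_centre below 0.115 m and z of set_square in the frame of turntable_centre between -0.005 and 0.012 m and z of compass in the frame of turntable_centre between -0.005 and 0.012 m and z of weight in the frame of turntable_centre between -0.005 and 0.012 m); the robot touches nothing.
It fails at once if the robot pushes on the set square, compass or weight (over 1 N) (contact force between any of the fingers, the arm and set_square above 1 N or contact force between any of the fingers, the arm and compass above 1 N or contact force between any of the fingers, the arm and weight above 1 N).
It fails at once if the weight tips over (angle between weight's own z axis and vertical above 0.5 rad).
It fails at once if the slide rule is dropped: it falls faster than 0.6 m/s out of the gripper (linear speed of slide_rule above 0.6 m/s and contact force between the fingers and slide_rule below 0.1 N).
It fails at once if the robot pushes hard (over 25 N) on the clear cover or the carousel (contact force between any of the fingers, the arm and carousel above 25 N).
It also fails if it takes over 72 s, if anything falls off the work surface, if the arm or the gripper's body presses on something with over 40 N, if the wrist force passes 120 N, or if a joint passes its speed limit or range.

### The arm

A 6-joint arm with a two-finger parallel gripper is mounted at the origin on the work surface. World frame = base frame: x ahead of the robot, y to its left, z up, the work surface at z = 0. Lengths are in m, angles in rad, forces in N, time in s.
With the tool pointing down it reaches from about 0.375 to 0.9 m from the base axis. Payload 3.1 kg.
Tool frame: the origin (TCP) lies at the very end of the fingers, on their centre line; the grasp point (between the pads) lies 19 mm behind it; z points along the fingers, y is the line along which they close (so a half turn about z gives the same grasp; the last joint's range is limited). The gripper opens to 85 mm and grips with 20 to 120 N. Pads are 22 mm wide; open, the fingers measure 114 mm over their backs; the gripper's body (76 mm by 85 mm) begins 54 mm behind the grasp point. The pads swing forward as they close: fully open they stand 13 mm farther back than shut.
Start: joints at [-1.31, 0.527, 1.433, -0, 1.181, -0.178], TCP at [0.266, -0.566, 0.231] pointing down, gripper open.
Joint ranges: [-3.08, 3.08], [-0.75, 2.2], [0.22, 2.44], [-1.43, 4.57], [0, 2.65], [-2.85, 2.85]. Speed limits (rad/s): [2.79, 2.79, 3.14, 3.14, 3.14, 3.14].

### API

Orientations are given as a unit quaternion [x, y, z, w].
In Python, from station import manip gives the robot as it stands.
- The arm moves only by the shell command python3 -m handwheel 'ROWS' [FORCE]. ROWS is JSON, a list of rows, each a list of 7 numbers: the shift along the world's x, y, z in mm, then the turn, a rotation vector about the world's x, y, z in degrees, then the opening, from 0 (shut) to 1 (fully open). A call has exactly 10 rows; each row shifts and turns the commanded pose from where the row before left it; what a row does not reach is not made up. A row lasts 1/8 s, in which the tool goes at most 62.5 mm and 10.7 degrees, less where a joint would pass 70% of its speed; a pose out of reach is approached as far as the arm can. A call is refused whole if a number of a shift passes 62.5 or a number of a turn 10.7, either way. A call with a gripper value outside its range is refused whole. The fingers move at their own pace and stop on an object; FORCE is the grip in N (left out, the last holds). Time passes only in rows, so rows that do not move let the fingers close, or fill a call up. It gives the time, the measured TCP pose, the force, the opening and the grip force at its end, in the units of the state.
- manip.sense(): the state, without advancing time (a new reading comes with each control period).
- manip.snapshot(name): name is "scene" or "top"; returns the picture (400x640x3 uint8, red, green, blue); there is no depth.
- manip.get_calibration(name): a dict with "K" (3x3 intrinsics, pixels), "rvec" (rotation vector, rad) and "tvec" (3), from world to camera coordinates, as OpenCV has them. Camera axes: x right, y down, z forward; pixel columns grow to the right and rows downward; lengths in m; the calibration is good to about 2 mm. A picture is of the moment at which its call begins. get_calibration takes no time and is no camera call.
- manip.sign_off(): hands the job in; it is judged then, once.
The state is a dict: "t": time; "q": joint angles; "qd": joint speeds; "tau": joint torques, N m; "tcp_pos": TCP position; "tool_rot": TCP orientation; "force": force on the tool from outside, world axes, zero at the start; "ft_torque": the same for the moment, N m; "finger_gap": opening from 0.0 (shut) to 1.0 (fully open); "gripper_force": force on a finger pad.
Only numpy, scipy, OpenCV 4.12 (cv2) and the standard library are available. Lean on these libraries where they do the work, as an engineer would, in place of code of your own. Each camera call takes 0.05 s, during which the arm holds its last target. There are 200 camera calls.

## Working session

There is one attempt and no reset: what is moved stays moved. The work goes in short steps, Python scripts to look and compute and a shell command to move; the robot and the scene stay as the last step left them, time stands still between calls to the robot, and variables do not carry over. Pictures are saved under pics/ and viewed, at most 12 in all, crops included, and the job is handed in when it is done.

```bash
mkdir -p pics; cat > h.py <<'E'
import numpy as np, cv2
from station import manip
def cam(n):
    c=manip.get_calibration(n); R=cv2.Rodrigues(np.array(c["rvec"],float))[0]
    return np.array(c["K"],float),R,np.array(c["tvec"],float).ravel()
def pt(n,u,v,z):
    K,R,t=cam(n); d=R.T@np.linalg.solve(K,[u,v,1.]); o=-R.T@t
    return o+d*(z-o[2])/d[2]
def px(n,p):
    K,R,t=cam(n); q=K@(R@np.array(p,float)+t); return q[:2]/q[2]
def snap(n,f):
    im=manip.snapshot(n)[:,:,::-1].copy(); cv2.imwrite("pics/"+f,im); return im
E
python3 -c "
from h import *
snap('top','t1.png');snap('scene','s1.png')
for n in ('top','scene'):
  K,R,t=cam(n);print(n,-R.T@t,K[0,0])
print(manip.sense()['t'],manip.sense()['tool_rot'])"
```

```text
top [ 0.41598045 -0.03171776  1.09599369] 454.5134082119625
scene [1.3607706  0.22883049 0.85534509] 404.43909308897287
0.1 [ 9.76028915e-01  2.17638738e-01 -4.33093551e-05 -9.67152206e-04]
```

View pics/t1.png

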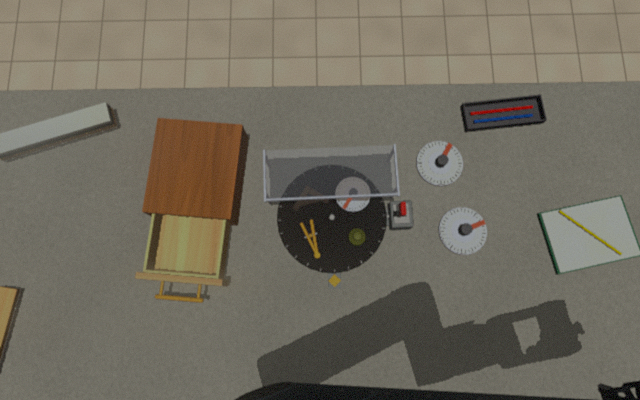

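View pics/s1.png

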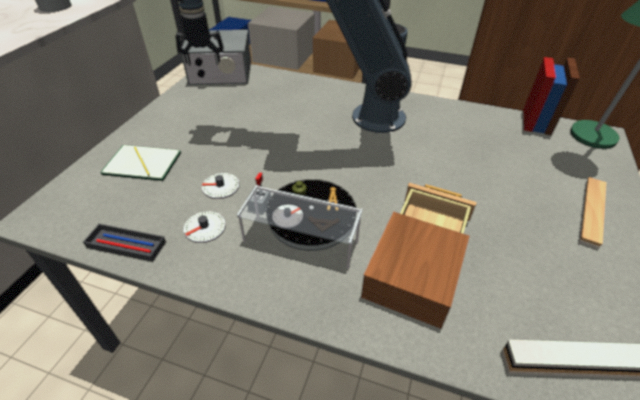

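The top view (up = +x, left = +y) shows the pivot at (332,217), the slide rule under the cover at (352,194), the red toggle at (403,209), the brass pointer at (335,281) and the handle bar from (157,298) to (203,300). The two larger slide rules lying on the counter are decoys.

```bash
python3 -c "
from h import *
im=cv2.imread('pics/t1.png')
def blob(m,name,z):
  n,l,s,c=cv2.connectedComponentsWithStats(m.astype(np.uint8))
  for i in range(1,n):
    if s[i,4]>15: print(name,c[i].round(1),s[i].tolist(),pt('top',*c[i],z).round(4))
b,g,r=[im[:,:,i].astype(int) for i in range(3)]
m=(r>130)&(g<60)&(b<60); m[:, :385]=0; m[:,420:]=0; blob(m,'tog',.12)
m=(r>140)&(g>110)&(b<90);m[:270]=0;m[:,:325]=0;m[:,345:]=0;blob(m,'pointer',.04)
for nm,u,v,z in [('piv',332,217,.04),('rule',352,194,.045),('hl',158,296.5,.057),('hr',203,299.5,.057),('cabTL',158,119,.095),('cabTR',245,125,.095),('cabBL',144,212,.095),('cabBR',232,219,.095),('covTL',264,151,.11),('covTR',396,146,.11),('covBR',399,195,.11),('covBL',264,200,.11),('frontL',137,274,.075),('frontR',222,282,.075)]:
  print(nm,pt('top',u,v,z).round(4))
cv2.imwrite('pics/c1.png',cv2.resize(im[110:310,130:430],None,fx=2.65,fy=2.65,interpolation=cv2.INTER_CUBIC))
"
```

```text
tog [403.1 207.9] [401, 202, 5, 13, 51] [ 0.599  -0.2148  0.12  ]
pointer [334.1 279.9] [330, 275, 10, 11, 57] [ 0.4486 -0.0634  0.04  ]
piv [ 0.5946 -0.0614  0.04  ]
rule [ 0.6483 -0.1096  0.045 ]
hl [0.4168 0.3323 0.057 ]
hr [0.4088 0.2311 0.057 ]
cabTL [0.8234 0.3427 0.095 ]
cabTR [0.8055 0.1387 0.095 ]
cabBL [0.6026 0.3612 0.095 ]
cabBR [0.5839 0.1634 0.095 ]
covTL [0.7366 0.0918 0.11  ]
covTR [ 0.7441 -0.2078  0.11  ]
covBR [ 0.6301 -0.209   0.11  ]
covBL [0.6231 0.0906 0.11  ]
frontL [0.4664 0.3756 0.075 ]
frontR [0.4463 0.1859 0.075 ]
```

View pics/c1.png

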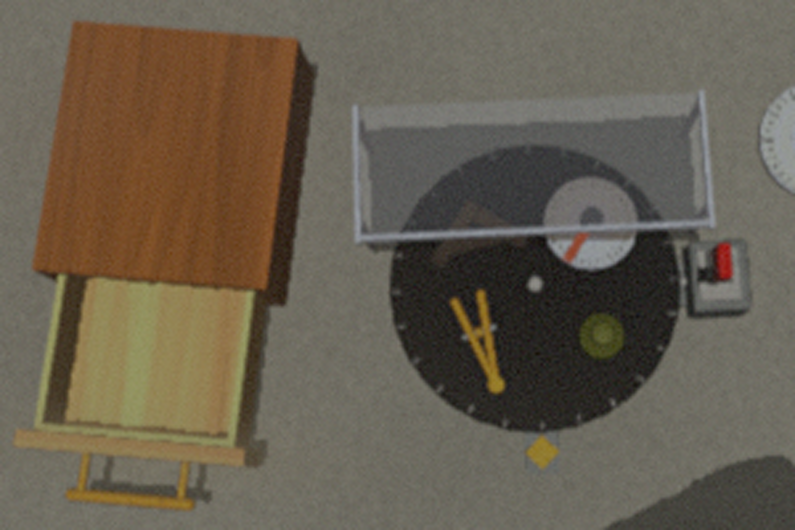

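```bash
python3 -m handwheel '[[40,38,0,0,0,-3.1,0],[40,38,0,0,0,-3.1,0],[40,38,0,0,0,-3.1,0],[40,38,0,0,0,-3.1,0],[40,38,0,0,0,-3.1,0],[40,38,0,0,0,-3.1,0],[40,38,0,0,0,-3.1,0],[46,34,-40,0,0,-3.1,0],[0,0,-45,0,0,0,0],[0,0,-46,0,0,0,0]]' 30
```

```text
t: 1.35
tcp_pos: [0.5874, -0.2682, 0.103]
tool_rot: [1.0, 0.004, 0.0, 0.0]
force: [0.4, -0.6, -0.0]
finger_gap: -0.003
gripper_force: 0.0
```

```bash
python3 -m handwheel '[[2,15,-2,0,0,0,0],[0,8,0,0,0,0,0],[0,4,0,0,0,0,0],[0,4,0,0,0,0,0],[0,3,0,0,0,0,0],[0,3,0,0,0,0,0],[0,3,0,0,0,0,0],[0,2,0,0,0,0,0],[0,2,0,0,0,0,0],[0,1,0,0,0,0,0]]'; python3 -c "
from h import *
im=snap('top','t2.png');snap('scene','s2.png')
cv2.imwrite('pics/c2.png',cv2.resize(im[130:290,250:450],None,fx=3.5,fy=3.5,interpolation=cv2.INTER_CUBIC))
print(manip.sense()['t'])"
```

```text
t: 2.6
tcp_pos: [0.5889, -0.2243, 0.1025]
tool_rot: [1.0, 0.003, 0.0, 0.0]
force: [0.2, -2.1, 1.8]
finger_gap: 0.0
gripper_force: 1.0
2.7
```

View pics/c2.png

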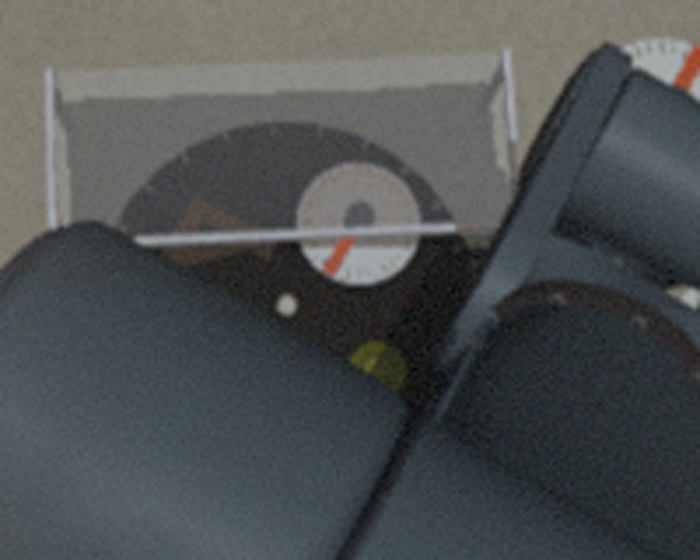

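The table hasn't turned yet: the rule is still near (352,193), with light contact on the toggle. I'll push a little further.

```bash
python3 -m handwheel '[[0,2,0,0,0,0,0],[0,2,0,0,0,0,0],[0,1,0,0,0,0,0],[0,0,0,0,0,0,0],[0,0,0,0,0,0,0],[0,0,0,0,0,0,0],[0,0,0,0,0,0,0],[0,0,0,0,0,0,0],[0,0,0,0,0,0,0],[0,0,0,0,0,0,0]]'; python3 -c "
from h import *
im=snap('top','t3.png');s=snap('scene','s3.png')
a=cv2.resize(im[130:290,250:450],(375,300));b=cv2.resize(s[150:270,220:380],(400,300));cv2.imwrite('pics/c3.png',np.hstack([a,b]))
print(manip.sense()['t'])"
```

```text
t: 3.95
tcp_pos: [0.5887, -0.2193, 0.1025]
tool_rot: [1.0, 0.003, -0.0, -0.0]
force: [-0.6, -3.3, -0.9]
finger_gap: 0.0
gripper_force: 1.4
4.05
```

View pics/c3.png

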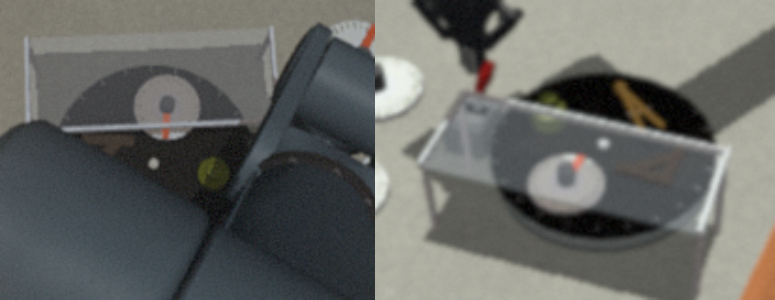

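The table is running. In the left crop the rule's knob has moved to about (168,103), and the right crop shows the toggle leaning over. I'll hold here and measure the rate.

```bash
python3 -m handwheel '[[0,0,0,0,0,0,0],[0,0,0,0,0,0,0],[0,0,0,0,0,0,0],[0,0,0,0,0,0,0],[0,0,0,0,0,0,0],[0,0,0,0,0,0,0],[0,0,0,0,0,0,0],[0,0,0,0,0,0,0],[0,0,0,0,0,0,0],[0,0,0,0,0,0,0]]' >/dev/null;  python3 -m handwheel '[[0,0,0,0,0,0,0],[0,0,0,0,0,0,0],[0,0,0,0,0,0,0],[0,0,0,0,0,0,0],[0,0,0,0,0,0,0],[0,0,0,0,0,0,0],[0,0,0,0,0,0,0],[0,0,0,0,0,0,0],[0,0,0,0,0,0,0],[0,0,0,0,0,0,0]]' >/dev/null; python3 -m handwheel '[[0,0,0,0,0,0,0],[0,0,0,0,0,0,0],[0,0,0,0,0,0,0],[0,0,0,0,0,0,0],[0,0,0,0,0,0,0],[0,0,0,0,0,0,0],[0,0,0,0,0,0,0],[0,0,0,0,0,0,0],[0,0,0,0,0,0,0],[0,0,0,0,0,0,0]]'; python3 -c "
from h import *
t=manip.sense()['t'];s=snap('scene','s4.png')
b=cv2.resize(s[150:270,220:380],(800,600),interpolation=cv2.INTER_CUBIC);cv2.imwrite('pics/c4.png',b)
print(t,manip.sense()['t'])
for a in range(60,200,15): 
  p=[.5946+.075*np.cos(np.radians(a)),-.0614+.075*np.sin(np.radians(a)),.066]; print(a,(px('scene',p)-[220,150])*5)
"
```

```text
t: 7.8
tcp_pos: [0.5887, -0.2193, 0.1025]
tool_rot: [1.0, 0.003, -0.0, 0.0]
force: [-0.7, -2.8, -1.6]
finger_gap: -0.0
gripper_force: 1.4
7.8 7.85
60 [541.01628147 329.75811693]
75 [564.44136964 310.67386272]
90 [579.63464201 288.245776  ]
105 [585.78655544 264.17963509]
120 [582.79564192 240.18657953]
135 [571.18583477 217.85354408]
150 [551.98793304 198.55424245]
165 [526.61329108 183.3981387 ]
180 [496.7385397  173.20812937]
195 [464.20969581 168.51545245]
```

View pics/c4.png

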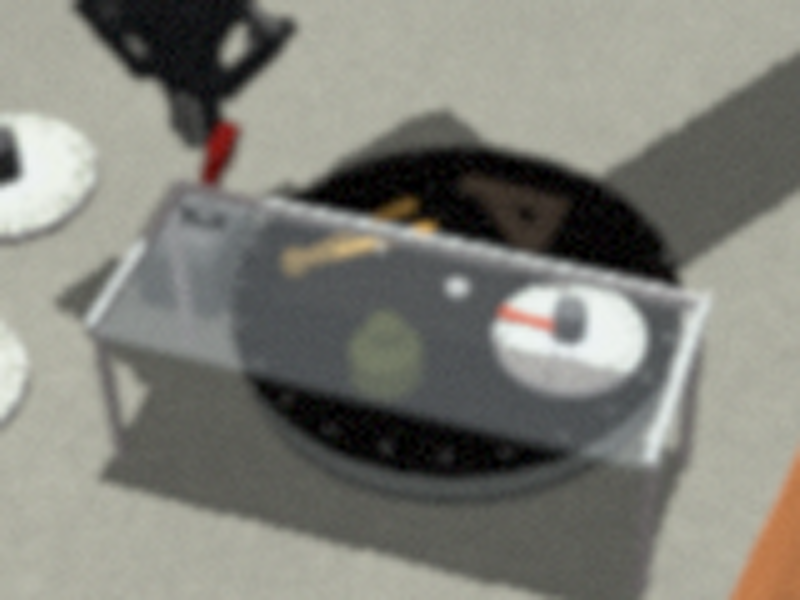

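```bash
python3 -m handwheel '[[0,0,0,0,0,0,0],[0,0,0,0,0,0,0],[0,0,0,0,0,0,0],[0,0,0,0,0,0,0],[0,0,0,0,0,0,0],[0,0,0,0,0,0,0],[0,0,0,0,0,0,0],[0,0,0,0,0,0,0],[0,0,0,0,0,0,0],[0,0,0,0,0,0,0]]' >/dev/null;  python3 -m handwheel '[[0,0,0,0,0,0,0],[0,0,0,0,0,0,0],[0,0,0,0,0,0,0],[0,0,0,0,0,0,0],[0,0,0,0,0,0,0],[0,0,0,0,0,0,0],[0,0,0,0,0,0,0],[0,0,0,0,0,0,0],[0,0,0,0,0,0,0],[0,0,0,0,0,0,0]]' >/dev/null; python3 -m handwheel '[[0,0,0,0,0,0,0],[0,0,0,0,0,0,0],[0,0,0,0,0,0,0],[0,0,0,0,0,0,0],[0,0,0,0,0,0,0],[0,0,0,0,0,0,0],[0,0,0,0,0,0,0],[0,0,0,0,0,0,0],[0,0,0,0,0,0,0],[0,-40,0,0,0,0,0]]'; python3 -m handwheel '[[0,-10,0,0,0,0,0],[0,0,30,0,0,0,0],[0,0,40,0,0,0,0.5],[0,0,40,0,0,0,0.5],[0,0,0,0,0,0,0.5],[0,0,0,0,0,0,0.5],[0,0,0,0,0,0,0.5],[0,0,0,0,0,0,0.5],[0,0,0,0,0,0,0.5],[0,0,0,0,0,0,0.5]]'
python3 -c "
from h import *
im=snap('top','t5.png');s=snap('scene','s5.png')
K,R,t=cam('top')
a=cv2.resize(im[130:310,250:450],(500,450),interpolation=cv2.INTER_CUBIC);b=cv2.resize(s[150:270,220:380],(300,225));b=np.vstack([b,0*b]);cv2.imwrite('pics/c5.png',np.hstack([a,b]))
print(manip.sense()['t'])"
```

```text
t: 11.6
tcp_pos: [0.5885, -0.2557, 0.1023]
tool_rot: [1.0, 0.005, -0.001, -0.002]
force: [1.0, -0.9, -0.4]
finger_gap: -0.005
gripper_force: 0.0
t: 12.85
tcp_pos: [0.5887, -0.2693, 0.2121]
tool_rot: [1.0, 0.003, -0.0, -0.0]
force: [0.8, 0.3, 0.1]
finger_gap: 0.497
gripper_force: 0.0
12.95
```

View pics/c5.png

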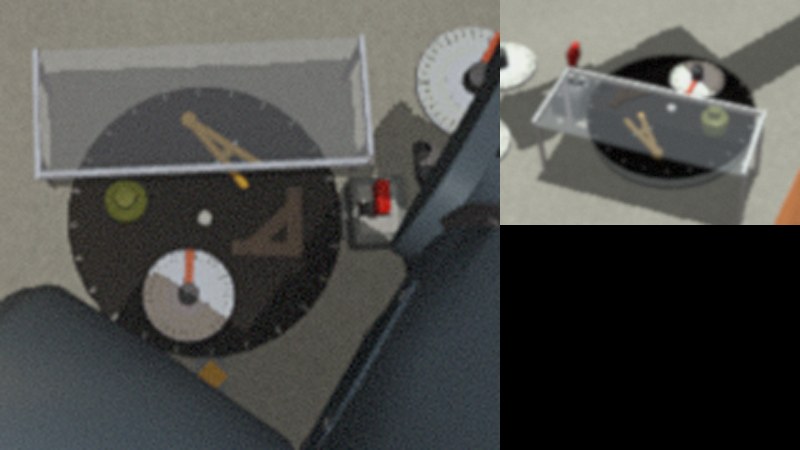

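The rule has stopped just short of the pointer. Its disc is centred at crop (189,295), which is image pixel (325.6,248), and the toggle is upright.

```bash
python3 -c "
from h import *
im=cv2.imread('pics/t5.png').astype(int)
print(pt('top',325.6,248,.046),pt('top',250+187/2.5,130+294/2.5,.066))
m=(im.min(2)>105);m[:218]=0;m[285:]=0;m[:,:295]=0;m[:,355:]=0
c=max(cv2.findContours(m.astype(np.uint8),0,2)[0],key=cv2.contourArea)
(u,v),r=cv2.minEnclosingCircle(c);print(u,v,r,pt('top',u,v,.046))
print(manip.sense()['tcp_pos'])"
```

```text
[ 0.52125138 -0.04500734  0.046     ] [ 0.52017681 -0.04295713  0.066     ]
325.27960205078125 246.87664794921875 18.193904876708984 [ 0.52385513 -0.04431016  0.046     ]
[ 0.58871785 -0.26933505  0.21235705]
```

```bash
python3 -m handwheel '[[-14,45,0,0,0,0,0.5],[-14,45,0,0,0,0,0.5],[-14,45,0,0,0,0,0.5],[-13,45,0,0,0,0,0.5],[-13,45,0,0,0,0,0.5],[0,0,0,0,0,0,0.5],[0,0,-40,0,0,0,0.5],[0,0,-40,0,0,0,0.5],[0,0,-38,0,0,0,0.5],[0,0,0,0,0,0,0.5]]';python3 -c "
from h import *
s=snap('scene','s6.png')
q=manip.sense()['tcp_pos'];print(q,px('scene',q),px('scene',[.521,-.0445,.068]))
cv2.imwrite('pics/c6.png',cv2.resize(s[130:230,270:400],(780,600),interpolation=cv2.INTER_CUBIC))"
```

```text
t: 14.2
tcp_pos: [0.5194, -0.0448, 0.0923]
tool_rot: [1.0, 0.003, -0.003, -0.001]
force: [0.2, -0.3, 0.5]
finger_gap: 0.5
gripper_force: 0.0
[ 0.52076731 -0.04505453  0.09389066] [324.62777734 178.9209841 ] [324.64739548 185.72757149]
```

View pics/c6.png

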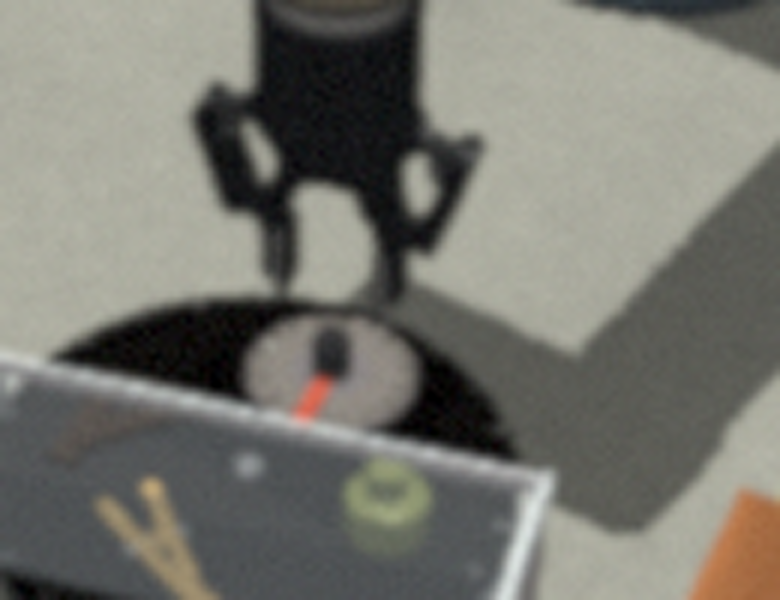

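The fingers straddle the knob, whose top at crop (330,335) maps to (325,185.8) against a predicted (324.6,185.7). I'll descend, close and lift.

```bash
python3 -m handwheel '[[0,0,-22,0,0,0,0.5],[0,0,-20,0,0,0,0.5],[0,0,0,0,0,0,0.5],[0,0,0,0,0,0,0.0],[0,0,0,0,0,0,0.0],[0,0,0,0,0,0,0.0],[0,0,0,0,0,0,0.0],[0,0,0,0,0,0,0],[0,0,0,0,0,0,0],[0,0,0,0,0,0,0]]' 40
```

```text
t: 15.5
tcp_pos: [0.5221, -0.0448, 0.0542]
tool_rot: [1.0, 0.003, 0.002, 0.001]
force: [-0.9, -0.8, 6.4]
finger_gap: 0.207
gripper_force: 39.1
```

```bash
python3 -c "
from h import *
# drawer geometry: handle mid, cabinet axes
hm=(pt('top',158,296.5,.057)+pt('top',203,299.5,.057))/2
a=np.radians(-4.7);ex=np.array([np.cos(a),np.sin(a),0])
print('hmid',hm)
cab=np.mean([pt('top',u,v,.095) for u,v in [(158,119),(245,125),(144,212),(232,219)]],0);print('cab',cab,'face',cab-.12*ex)
d=np.dot(hm-cab,ex);print('along',d,'lat',np.dot(hm-cab,[-ex[1],ex[0],0]))
for nm,u,v,z in [('inFL',150,269,.073),('inFR',220,275,.073)]: print(nm,pt('top',u,v,z))
for off in (.1,.11,.12): print(off,hm+off*ex, px('top',np.r_[(hm+off*ex)[:2],.022]))
"
```

```text
hmid [0.41280116 0.28168296 0.057     ]
cab [0.70384234 0.2515221  0.095     ] face [0.58424586 0.26135472 0.095     ]
along -0.2925338547795098 lat 0.0062119665998653035
inFL [0.47709501 0.34804602 0.073     ]
inFR [0.46174387 0.19124586 0.073     ]
0.1 [0.5124649  0.27348911 0.057     ] [190.47597707 254.61311589]
0.11 [0.52243128 0.27266973 0.057     ] [191.00788904 250.37526873]
0.12 [0.53239765 0.27185034 0.057     ] [191.5377989  246.15337274]
```

Gripped: the gap fits the knob. I'll lift and carry it to about (0.520, 0.270).

```bash
python3 -m handwheel '[[0,0,10,0,0,0,0],[0,0,25,0,0,0,0],[0,0,40,0,0,0,0],[0,0,40,0,0,0,0],[0,15,0,0,0,-1,0],[0,35,0,0,0,-1,0],[0,45,0,0,0,-1,0],[0,45,0,0,0,-1,0],[0,45,0,0,0,-0.7,0],[0,45,0,0,0,0,0]]' && python3 -m handwheel '[[0,40,0,0,0,0,0],[0,30,0,0,0,0,0],[0,14,0,0,0,0,0],[0,0,0,0,0,0,0],[0,0,-15,0,0,0,0],[0,0,-30,0,0,0,0],[0,0,-20,0,0,0,0],[0,0,-10,0,0,0,0],[0,0,0,0,0,0,0],[0,0,0,0,0,0,0]]'; python3 -c "
from h import *
s=snap('scene','s7.png');im=snap('top','t7.png')
a=cv2.resize(s[110:290,290:490],(400,360),interpolation=cv2.INTER_CUBIC);b=cv2.resize(im[110:310,120:320],(360,360))
cv2.imwrite('pics/c7.png',np.hstack([a,b]));print(manip.sense()['tcp_pos'])"
```

```text
t: 16.75
tcp_pos: [0.5203, 0.1871, 0.168]
tool_rot: [0.999, -0.038, 0.0, 0.0]
force: [0.7, -0.8, -1.2]
finger_gap: 0.215
gripper_force: 39.2
t: 18.0
tcp_pos: [0.5213, 0.2695, 0.093]
tool_rot: [0.999, -0.038, 0.001, -0.0]
force: [0.2, 0.4, -2.1]
finger_gap: 0.21
gripper_force: 39.3
[0.52141787 0.26976401 0.09335148]
```

View pics/c7.png

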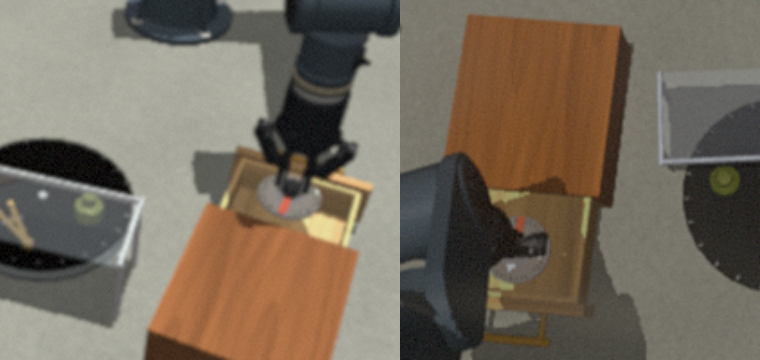

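The rule is level and centred over the drawer. I'll lower it to the floor.

```bash
python3 -m handwheel '[[0,0,-15,0,0,0,0],[0,0,-20,0,0,0,0],[0,0,-10,0,0,0,0],[0,0,-5,0,0,0,0],[0,0,-2,0,0,0,0],[0,0,-2,0,0,0,0],[0,0,-1,0,0,0,0],[0,0,-1,0,0,0,0],[0,0,-1,0,0,0,0],[0,0,0,0,0,0,0]]'
```

```text
t: 19.35
tcp_pos: [0.5211, 0.2697, 0.0363]
tool_rot: [0.999, -0.038, 0.001, -0.0]
force: [-1.3, -0.9, 4.1]
finger_gap: 0.213
gripper_force: 39.9
```

```bash
python3 -m handwheel '[[0,0,0,0,0,0,0.3],[0,0,0,0,0,0,0.45],[0,0,0,0,0,0,0.45],[0,0,0,0,0,0,0.45],[0,0,8,0,0,0,0.45],[0,0,20,0,0,0,0.45],[0,0,35,0,0,0,0.45],[0,0,40,0,0,0,0.45],[0,0,35,0,0,0,0.45],[0,0,0,0,0,0,0.45]]' && python3 -m handwheel '[[-35,3,0,0,0,0,0],[-40,4,0,0,0,0,0],[-40,4,0,0,0,0,0],[-31,3,0,0,0,0,0],[0,0,-40,0,0,0,0],[0,0,-40,0,0,0,0],[0,0,-30,0,0,0,0],[0,0,-15,0,0,0,0],[0,0,0,0,0,0,0],[0,0,0,0,0,0,0]]'; python3 -c "
from h import *
s=snap('scene','s8.png');im=snap('top','t8.png')
a=cv2.resize(s[110:290,290:490],(400,360),interpolation=cv2.INTER_CUBIC);b=cv2.resize(im[140:320,120:320],(400,360))
cv2.imwrite('pics/c8.png',np.hstack([a,b]));print(manip.sense()['tcp_pos'])"
```

```text
t: 20.6
tcp_pos: [0.5229, 0.2704, 0.1772]
tool_rot: [0.999, -0.038, 0.004, -0.001]
force: [-0.3, 0.1, -1.0]
finger_gap: 0.454
gripper_force: 0.0
t: 21.85
tcp_pos: [0.3747, 0.2837, 0.0487]
tool_rot: [0.999, -0.038, -0.0, 0.0]
force: [0.4, 0.1, -0.2]
finger_gap: 0.003
gripper_force: 0.0
[0.37513556 0.28384736 0.04914765]
```

View pics/c8.png

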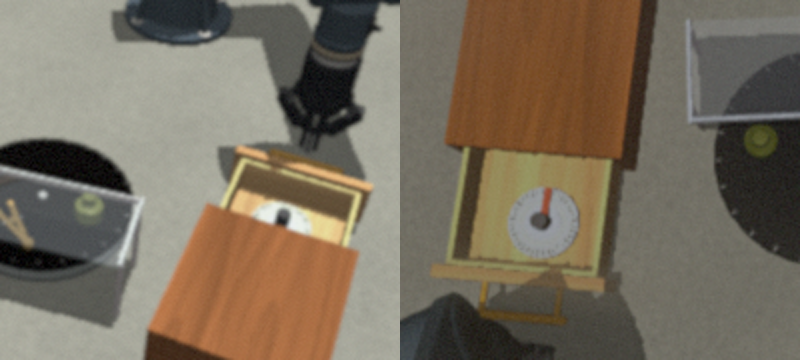

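The rule lies flat in the drawer, with its disc at about (543,222) in the right crop, and the gripper is in front of the handle. I'll push the drawer shut.

```bash
python3 -m handwheel '[[8,-1,0,0,0,0,0],[10,-1,0,0,0,0,0],[12,-1,0,0,0,0,0],[15,-1,0,0,0,0,0],[15,-1,0,0,0,0,0],[15,-1,0,0,0,0,0],[15,-1,0,0,0,0,0],[15,-1,0,0,0,0,0],[15,-2,0,0,0,0,0],[10,-1,0,0,0,0,0]]' && python3 -m handwheel '[[8,-1,0,0,0,0,0],[6,0,0,0,0,0,0],[4,0,0,0,0,0,0],[3,0,0,0,0,0,0],[2,0,0,0,0,0,0],[2,0,0,0,0,0,0],[2,0,0,0,0,0,0],[1,0,0,0,0,0,0],[0,0,0,0,0,0,0],[0,0,0,0,0,0,0]]'
```

```text
t: 23.2
tcp_pos: [0.5064, 0.2728, 0.0486]
tool_rot: [0.999, -0.038, 0.001, -0.0]
force: [-1.8, 1.0, 0.7]
finger_gap: 0.003
gripper_force: 0.7
t: 24.45
tcp_pos: [0.528, 0.2715, 0.0483]
tool_rot: [0.999, -0.038, -0.005, 0.001]
force: [-8.2, 0.1, 6.8]
finger_gap: 0.003
gripper_force: 4.4
```

```bash
python3 -m handwheel '[[2,0,0,0,0,0,0],[0,0,0,0,0,0,0],[-10,1,0,0,0,0,0],[-25,2,0,0,0,0,0],[-40,3,0,0,0,0,0],[0,0,50,0,0,0,0],[0,0,50,0,0,0,0],[0,-50,0,0,0,0,0],[0,-50,0,0,0,0,0],[0,-50,0,0,0,0,0]]'; python3 -c "
from h import *
s=snap('scene','s9.png');im=snap('top','t9.png')
a=cv2.resize(s[110:310,220:490],(405,300),interpolation=cv2.INTER_CUBIC);b=cv2.resize(im[110:310,130:390],(390,300))
cv2.imwrite('pics/c9.png',np.hstack([a,b]));print(manip.sense()['tcp_pos'])
a=np.radians(-4.7);print('expected handle px if shut',px('top',[.7038-.155*np.cos(a),.2515+.155*.082+.004,.057]))"
```

```text
t: 25.7
tcp_pos: [0.4613, 0.1265, 0.1492]
tool_rot: [0.999, -0.037, 0.002, -0.0]
force: [0.4, 0.5, -0.7]
finger_gap: 0.001
gripper_force: 0.0
[0.46116156 0.12406173 0.14891435]
expected handle px if shut [189.21068586 237.18291919]
```

View pics/c9.png

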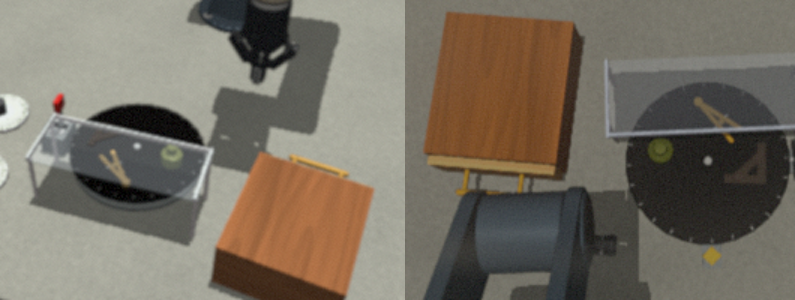

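The drawer front is flush with the cabinet: the handle's left end at about (167,237) matches the shut prediction, and the push met a hard stop at 8 N. The toggle is upright and the bystanders are on the turntable.

```bash
python3 -c "
from station import manip
print(manip.sign_off())"
```

```text
the job is handed in; nothing more can be done
None
```

The job is handed in at about 26 s of the 72 s allowed: the small slide rule lies flat in the shut drawer, the toggle is centred, and the set square, compass and weight were left on the turntable. The hand-in returned no verdict.

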